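Set up the board support and speed dial of a bench sander

TASK

Get the bench sander ready for a long board. Pull the green stand's wooden bar up past two catches and lower it onto the pawl, so that it rests there with its top level with the sander's table; then lay the board flat across the two, over the white spot on the table and the orange spot on the bar, and leave it there. Also turn the red speed knob to the green dot, and leave the mallet, hand plane and glue jar where they are.

Things in the scene. Friction and masses are not known exactly. Their poses are not given: they have to be found in the camera images.
- ladder (a joint): Lift (m) of the sliding ladder section of the green board support: 0 at its bottom stop, 0.105 at its top stop; straight up. About 0.5 kg, three steel rungs 30 mm apart. Its rungs seat on the red pawl at 0.030, 0.060 (level with the sander's table) and 0.090. A seated rung cannot go down again, so do not raise it past 0.090. At the start it rests at 0.
- pawl (a joint): Angle (rad) of the red gravity pawl, a flap 30 mm wide hinged on the stand at the +y side of the ladder section: 0 when hanging in, grows as a rising rung pushes it out. It falls back in by its own weight once the section is 10 mm or more above that rung's seat; lowered again, the rung sits on it. It need not be touched.
- bar_mid (a point): Orange spot: centre of the top face of the wooden bar on the head of the ladder section. The bar is 180 mm long along this point's x axis (level), 36 mm wide along y, 22 mm tall. The stand's green frame beneath ends 127 mm above the bench. Spot 160 mm above the bench at joint 0, 220 mm when level with the sander's table. It moves up and down only.
- table_spot (a point): White spot (18 mm across) on top of the sander's steel table, 220 mm above the bench. The table is 280 mm along this point's x axis, 270 mm along y; the spot lies 50 mm in from its +y edge (nearest the stand), 90 mm in from its -x (front) edge. The sander is fixed.
- drum_top (a point): Centre of the top of the sander's fixed brown drum, 50 mm across and 100 mm tall above the table.
- board_mid (a point): Centre of the loose wooden board, 460 mm long along its x axis, 45 mm wide along its y axis and 18 mm thick along z, about 0.19 kg. It starts lying flat on the bench.
- knob_grip (a point): Point on the vertical axis of the sander's speed knob, half-way up its red grip bar, about 236 mm above the bench. The bar is 44 mm long along this point's x axis, 13 mm wide along y, 28 mm tall, on a grey disc 48 mm across. The white line at the bar's -x end is the pointer. Of five dots around it the middle one is green. The point turns with the knob.
- selector (a joint): Angle of the speed knob (rad), growing clockwise seen from above. It clicks into five notches at 0, 0.524, 1.047 (green dot), 1.571 and 2.094 and is pulled to the nearest one when let go; about 0.1 N m turns it. At the start it stands in the first or second notch.
- mallet_mid (a point): Centre of the black rubber head (70 mm across, 110 mm long along its y axis) of a mallet with a 250 mm wooden handle along -x, lying on the bench: a bystander.
- plane_mid (a point): Centre of the body (190 x 54 x 50 mm, long along x) of a wooden hand plane, with an iron that reaches about 105 mm above the bench: a bystander.
- jar_mid (a point): Centre of a glue jar, 64 mm across and 85 mm tall, with a red lid: a bystander.
Not all that is in view belongs to the job. Of the things like the part that bears ladder, leave any that is pink; of the rest the smaller one is meant.

How it is judged (in metres and radians):
On the way, in this order (a step that is already met when the one before it is completed fails the run):
1. the bar's section is raised above the second seat, so that the pawl clears the second rung (value of joint ladder above 0.066 m).
2. the section is lowered and rests seated on the pawl by its second rung, level with the sander's table (value of joint ladder between 0.056 and 0.064 m and velocity of joint ladder between -0.01 and 0.01 m/s), for 0.3 s.
3. the board lies flat and level over the table's white spot and the bar's orange spot (x of bar_mid in the frame of board_mid between -0.218 and 0.218 m and y of bar_mid in the frame of board_mid between -0.035 and 0.035 m and (z of bar_mid in the frame of board_mid between -0.013 and -0.006 m or z of bar_mid in the frame of board_mid between 0.006 and 0.013 m) and x of table_spot in the frame of board_mid between -0.218 and 0.218 m and y of table_spot in the frame of board_mid between -0.035 and 0.035 m and (z of table_spot in the frame of board_mid between -0.013 and -0.006 m or z of table_spot in the frame of board_mid between 0.006 and 0.013 m) and (angle between board_mid's own z axis and vertical below 0.03 rad or angle between board_mid's own z axis and vertical above 3.1116 rad) and value of joint ladder between 0.056 and 0.064 m), for 0.3 s.
At the end, for the whole second after the job is handed in: The section rests on the pawl at its second seat (0.060 within 4 mm). The board lies on table and bar, level within 0.03 rad; white and orange spots are each within 35 mm of its long centre line and 12 mm or more in from its ends. The knob stands in the green notch (within 0.12 rad) (all of step 3 and value of joint selector between 0.92 and 1.17 rad); the robot touches nothing.
It fails at once if the mallet is shifted by more than 30 mm (distance of mallet_mid from where it was at the start of the episode above 0.03 m).
It fails at once if the plane is shifted by more than 30 mm (distance of plane_mid from where it was at the start of the episode above 0.03 m).
It fails at once if the jar is shifted by more than 30 mm (distance of jar_mid from where it was at the start of the episode above 0.03 m).
It also fails if it takes over 72 s, if anything falls off the work surface, if the arm or the gripper's body presses on something with over 40 N, if the wrist force passes 120 N, or if a joint passes its speed limit or range.

ROBOT

A 6-joint arm with a two-finger parallel gripper is mounted at the origin on the work surface. World frame = base frame: x ahead of the robot, y to its left, z up, the work surface at z = 0. Lengths are in mm, angles in rad, forces in N, time in s.
With the tool pointing down it reaches from about 225 to 875 mm from the base axis. Payload 3.4 kg.
Tool frame: the origin (TCP) lies between the finger pads; the fingertips stand ctrl.nose_length ahead of it and the grasp point (between the pads) lies 6 mm ahead of it (ctrl.nose_length is the distance from the TCP to the fingertips, in mm); z points along the fingers, y is the direction in which the jaws open and shut (so a half turn about z gives the same grasp; the last joint's range is limited). The gripper opens to 85 mm and grips with 20 to 120 N. Pads are 22 mm wide; open, the fingers measure 114 mm over their backs; the gripper's body (76 mm by 85 mm) begins 54 mm behind the grasp point. The pads swing forward as they close: fully open they stand 13 mm farther back than shut.
Start: joints at [-1.366, 0.276, 1.505, -0, 1.361, -0.121], TCP at [184.038, -544.785, 256.328] pointing down, gripper open.
Joint ranges: [-2.89, 2.89], [-0.75, 2.08], [0.22, 2.7], [-1.18, 4.32], [0.11, 2.71], [-2.7, 2.7]. Speed limits (rad/s): [2.57, 2.57, 3.14, 3.14, 3.14, 3.14].

INTERFACE

Orientations are given as a unit quaternion [x, y, z, w].
In Python, from station import ctrl gives the robot as it stands. The module is installed in compiled form; this text tells all that it offers.
- The arm moves only by the tool play_rows, never from a script. Its argument "motion" is text: rows parted by semicolons, each of 7 numbers parted by spaces: the shift along the tool's x, y, z in m, then the turn, a rotation vector about the tool's x, y, z in rad, then the opening, from -1 (shut) to 1 (fully open), so that 0 is half open. In form: tx ty tz wx wy wz claw; .... A call has 1 to 12 rows; each row is the pose to reach, as a shift and turn from the pose commanded when the call began, along the tool's axes at that moment; what a row does not reach only later rows make up. A row lasts 1/10 s, in which the tool goes at most 50 mm and 8.59 degrees, less where a joint would pass 70% of its speed; a pose out of reach is approached as far as the arm can. A call with a gripper value outside its range is refused whole. The fingers move at their own pace and stop on an object; the grip force is fixed at half the most. Time passes only in rows, so rows that repeat a pose let the fingers close. It gives the time, the measured TCP pose, the force and the opening at its end, in the units of the state.
- ctrl.get_obs(): the state, without advancing time (a new reading comes with each control period).
- ctrl.capture(name): name is "side" or "top" or "wrist"; returns a dict with "pixels" (420x560x3 uint8, blue, green, red), "camera_matrix" (3x3 intrinsics, pixels), "world_from_camera" (4x4, takes a point from camera to world coordinates). Camera axes: x right, y down, z forward; pixel columns grow to the right and rows downward; lengths in mm; the calibration is good to about 2 mm. A picture is of the moment at which its call begins. There is no depth.
- ctrl.close_job(): hands the job in, once; it reports no verdict.
The state is a dict: "time": time; "qpos": joint angles; "qvel": joint speeds; "joint_torque": joint torques, N m; "ee_pos": TCP position; "tcp_rot": TCP orientation; "ft_force": force on the tool from outside, world axes, zero at the start; "moment": the same for the moment, N m; "grip_width": opening from 0.0 (shut) to 1.0 (fully open).
Only numpy, scipy, OpenCV 4.12 (cv2) and the standard library are available. Lean on these libraries where they do the work, as an engineer would, in place of code of your own. Each camera call takes 0.05 s, during which the arm holds its last target.

## Working session

There is one attempt and no reset: what is moved stays moved. The work goes in short steps, Python scripts to look and compute and a tool call to move; the robot and the scene stay as the last step left them, time stands still between calls to the robot, and variables do not carry over. Pictures are saved under pics/ and viewed, and the job is handed in when it is done.

Besides the shell and the picture viewer there is one more tool, called after "Emit:" by a JSON object that holds its "method" and its "body", one argument or row to a line. play_rows: Moves the arm, as the interface text tells. Its arguments: {"type":"object","properties":{"motion":{"type":"string"}},"required":["motion"]}

```bash
mkdir -p pics
python3 - <<'E'
from station import ctrl
import cv2,numpy as np,json,pickle
d={}
for n in ("side","top","wrist"):
    c=ctrl.capture(n); cv2.imwrite(f"pics/{n}0.png",c["pixels"]); d[n]=c
    print(n,np.round(c["camera_matrix"],1).tolist(),np.round(c["world_from_camera"],3).tolist())
pickle.dump(d,open("caps0.pkl","wb"))
print(ctrl.get_obs(),ctrl.nose_length)
E
```

```text
side [[477.5, 0.0, 285.0], [0.0, 477.5, 210.7], [0.0, 0.0, 1.0]] [[0.815, -0.4, 0.419, -127.778], [-0.579, -0.549, 0.603, -955.981], [-0.011, -0.734, -0.68, 1342.293], [0.0, 0.0, 0.0, 1.0]]
top [[473.1, 0.0, 283.0], [0.0, 473.1, 208.6], [0.0, 0.0, 1.0]] [[0.01, -0.998, 0.054, 494.202], [-1.0, -0.01, 0.01, 78.292], [-0.01, -0.054, -0.998, 1537.767], [0.0, 0.0, 0.0, 1.0]]
wrist [[307.6, 0.0, 271.6], [0.0, 307.6, 208.1], [0.0, 0.0, 1.0]] [[0.32, -0.912, -0.256, 248.983], [-0.947, -0.309, -0.085, -521.931], [-0.002, 0.27, -0.963, 372.675], [0.0, 0.0, 0.0, 1.0]]
{'time': 0.15, 'qpos': array([-1.36602180e+00,  2.76442002e-01,  1.50583616e+00,  1.60948482e-06,
        1.36070031e+00, -1.21013763e-01]), 'qvel': array([ 0.00013622, -0.0014181 , -0.00338615,  0.00098083,  0.00219979,
       -0.00108626]), 'joint_torque': array([ 1.13448863e-03, -4.17148125e+01, -2.46032757e+01, -1.56029701e-04,
        7.65686418e-03,  2.06353270e-06]), 'ee_pos': array([ 183.94667882, -544.40558636,  255.64526731]), 'tcp_rot': array([ 9.86761850e-01,  1.62174512e-01, -2.82245899e-05, -6.92334781e-04]), 'ft_force': array([-0.69933771,  0.14208543, -0.37833695]), 'moment': array([0.01385235, 0.04326102, 0.01094404]), 'grip_width': 1.0001509080008841} 25.0
```

View pics/side0.png

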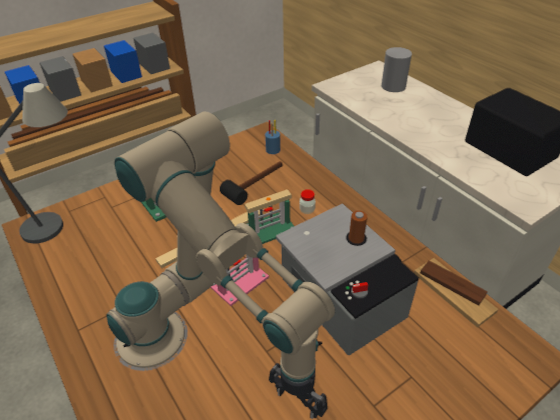

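View pics/top0.png

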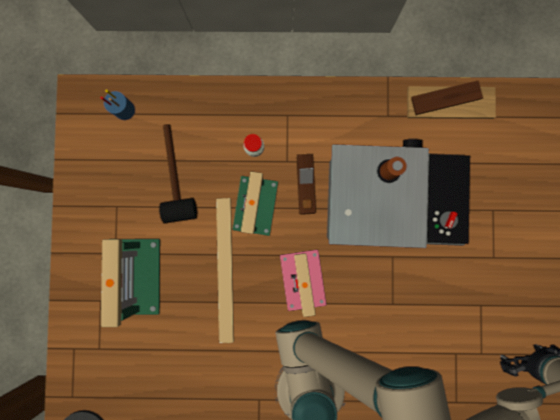

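View pics/wrist0.png

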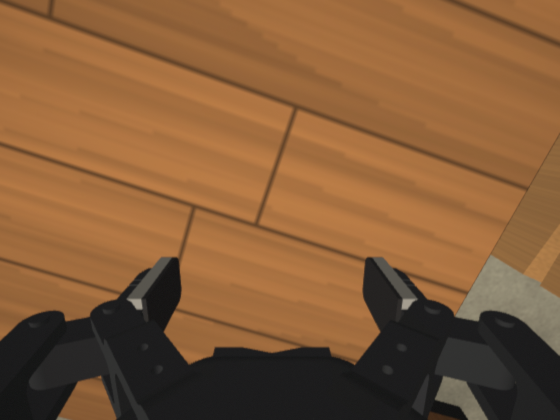

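```bash
cat > h.py <<'E'
import numpy as np,cv2,pickle
def ray(c,u,v):
    K=np.array(c["camera_matrix"]);T=np.array(c["world_from_camera"])
    d=T[:3,:3]@np.linalg.inv(K)@np.array([u,v,1.]); return T[:3,3],d
def atz(c,u,v,z):
    o,d=ray(c,u,v); return o+d*(z-o[2])/d[2]
def proj(c,p):
    K=np.array(c["camera_matrix"]);T=np.linalg.inv(np.array(c["world_from_camera"]))
    q=K@(T[:3,:3]@np.asarray(p,float)+T[:3,3]); return q[:2]/q[2]
def crop(c,x0,y0,x1,y1,s,name):
    cv2.imwrite(name,cv2.resize(c["pixels"][y0:y1,x0:x1],None,fx=s,fy=s,interpolation=cv2.INTER_CUBIC))
E
python3 - <<'E'
from h import *
d=pickle.load(open("caps0.pkl","rb"))
crop(d["top"],150,120,330,350,2.5,"pics/t1.png") if 0 else crop(d["top"],200,130,330,350,2.7,"pics/t1.png")
crop(d["top"],320,130,480,260,5,"pics/t2.png")
crop(d["side"],150,150,420,320,2.9,"pics/s1.png")
E
```

```text
(no output)
```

View pics/t1.png

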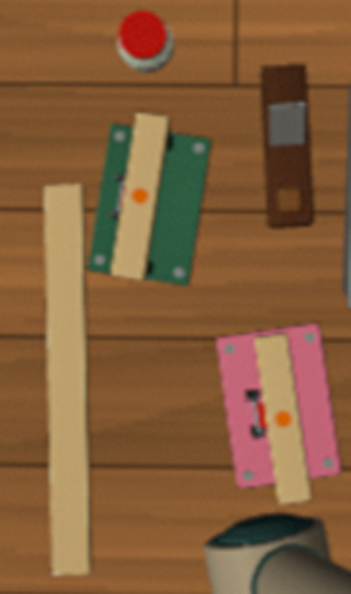

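View pics/t2.png

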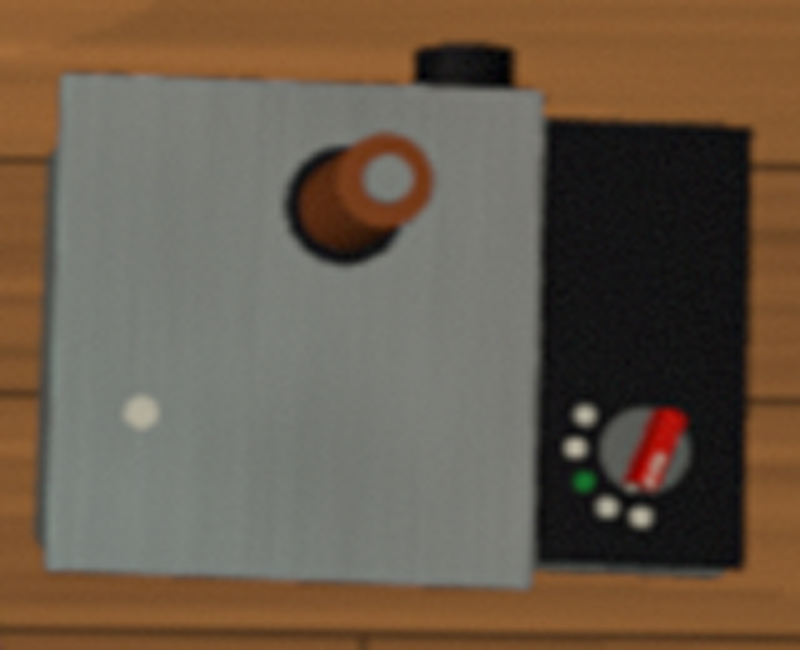

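View pics/s1.png

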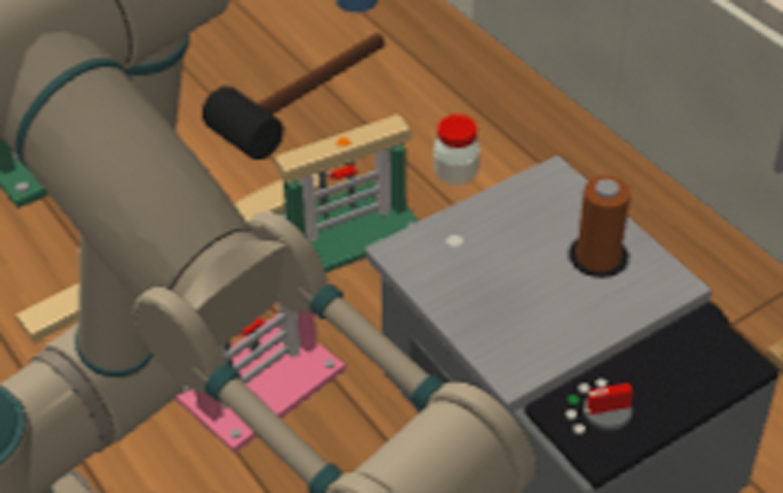

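Run:
```python
from h import *
d=pickle.load(open("caps0.pkl","rb"))
c=d["top"];s=d["side"]
def cr(x,y,s=2.7,ox=200,oy=130): return ox+x/s-.3,oy+y/s-.3
P=lambda n,u,v,z: print(n,np.round([u,v],1),np.round(atz(c,u,v,z),1))
bar=atz(c,*cr(140,196),160);print("bar",bar,proj(s,bar), "crop s", (proj(s,bar)-[150,150])*2.9)
for n,p in dict(a=(135,114),b=(168,116),cc=(144,278),d=(110,274)).items(): P("barcorner "+n,*cr(*p),160)
for n,p in dict(a=(43,186),b=(81,184),cc=(90,574),d=(53,576)).items(): P("board "+n,*cr(*p),18)
for n,p in dict(a=(112,126),b=(210,138),cc=(188,284),d=(90,270)).items(): P("base "+n,*cr(*p),8)
k=lambda x,y: cr(x,y,5,320,130)
ts=atz(c,*k(141,412),220);print("ts",ts,(proj(s,ts)-[150,150])*2.9)
for p in [(62,74),(545,92),(530,587),(45,568)]: P("tablecorner",*k(*p),220)
P("disc",*k(645,450),222)
for p in [(585,415),(574,448),(583,482),(607,507),(641,517)]:P("dot",*k(*p),218)
for p in [(656,408),(688,413),(626,487),(655,488)]:P("knobtop",*k(*p),250)
P("jar",*cr(141,36),85);P("plane",*cr(288,150),50)
P("mallet",178,210,35)
P("drum",*k(388,178),320)
P("pinkbar",*cr(283,419),160)
b=np.array(ts);v=bar-ts;print(v,np.linalg.norm(v[:2]),np.degrees(np.arctan2(v[1],v[0])))
```

```text
bar [586.7486599  184.39824076 160.        ] [267.86690221 198.68272875] crop s [341.81401641 141.17991338]
barcorner a [249.7 171.9] [675.9 191.1 160. ]
barcorner b [261.9 172.7] [674.  155.2 160. ]
barcorner cc [253.  232.7] [498.2 178.9 160. ]
barcorner d [240.4 231.2] [502.1 215.6 160. ]
board a [215.6 198.6] [607.1 311.4  18. ]
board b [229.7 197.8] [610. 266.  18.]
board cc [233.  342.3] [150.8 247.9  18. ]
board d [219.3 343. ] [147.9 291.4  18. ]
base a [241.2 176.4] [681.2 231.    8. ]
base b [277.5 180.8] [667.7 112.8   8. ]
base cc [269.3 234.9] [492.  137.2   8. ]
base d [233.  229.7] [507.6 254.8   8. ]
ts [557.92669888 -89.08459211 220.        ] [453.10114981 240.08776149]
tablecorner [332.1 144.5] [747.5 -44.3 220. ]
tablecorner [428.7 148.1] [ 739.6 -314.6  220. ]
tablecorner [425.7 247.1] [ 463.  -304.5  220. ]
tablecorner [328.7 243.3] [470.7 -36.1 220. ]
disc [448.7 219.7] [ 539.5 -368.   222. ]
dot [436.7 212.7] [ 558.8 -336.2  218. ]
dot [434.5 219.3] [ 540.3 -330.   218. ]
dot [436.3 226.1] [ 521.5 -334.8  218. ]
dot [441.1 231.1] [ 507.7 -348.   218. ]
dot [447.9 233.1] [ 502.4 -366.8  218. ]
knobtop [450.9 211.3] [ 561.4 -364.6  250. ]
knobtop [457.3 212.3] [ 558.8 -381.9  250. ]
knobtop [444.9 227.1] [ 518.3 -348.   250. ]
knobtop [450.7 227.3] [ 518.  -363.7  250. ]
jar [251.9 143. ] [775.9 191.6  85. ]
plane [306.4 185.3] [649.7  20.5  50. ]
mallet [178 210] [568.3 428.3  35. ]
drum [397.3 165.3] [ 675.4 -203.6  320. ]
pinkbar [304.5 284.9] [349.   27.9 160. ]
[ 28.82196103 273.48283287 -60.        ] 274.99739146140206 83.98388805315605
```

```bash
cat >> h.py <<'E'
from scipy.spatial.transform import Rotation as R
def plan(*targets):
    from station import ctrl
    o=ctrl.get_obs(); p=o["ee_pos"]; r=R.from_quat(o["tcp_rot"])
    print("t",round(o["time"],2),"now",np.round(p,1),"F",np.round(o["ft_force"],1),"w",round(o["grip_width"],3),"q",np.round(o["qpos"],2))
    for x,y,z,a in targets:
        t=R.from_euler("z",a,degrees=True)*R.from_rotvec([np.pi,0,0])
        s=r.inv().apply(np.array([x,y,z])-p)/1000; w=(r.inv()*t).as_rotvec()
        print((x,y,z,a),"->",np.round(s,4),np.round(w,4))
E
python3 - <<'E'
from h import *
plan((184,-545,360,18.7),(500,-367,360,-31.4))
E
```

```text
t 0.15 now [ 183.9 -544.4  255.6] F [-0.7  0.1 -0.4] w 1.0 q [-1.37  0.28  1.51  0.    1.36 -0.12]
(184, -545, 360, 18.7) -> [-1.000e-04  4.000e-04 -1.044e-01] [-0.0014 -0.0002 -0.0006]
(500, -367, 360, -31.4) -> [ 0.3562 -0.0671 -0.1042] [-1.400e-03  4.000e-04  8.738e-01]
```

Emit:
{"method": "play_rows", "body": {
  "motion": "0 0 -0.05 0 0 0 1; 0 0 -0.104 0 0 0 1; 0.356 -0.067 -0.104 0 0 0.874 1; 0.356 -0.067 -0.104 0 0 0.874 1; 0.356 -0.067 -0.104 0 0 0.874 1; 0.356 -0.067 -0.104 0 0 0.874 1; 0.356 -0.067 -0.104 0 0 0.874 1; 0.356 -0.067 -0.104 0 0 0.874 1; 0.356 -0.067 -0.104 0 0 0.874 1; 0.356 -0.067 -0.104 0 0 0.874 1; 0.356 -0.067 -0.104 0 0 0.874 1; 0.356 -0.067 -0.104 0 0 0.874 1"
}}

```text
time: 1.35
ee_pos: [500.1, -366.8, 359.6]
tcp_rot: [0.963, -0.27, -0.001, 0.0]
ft_force: [-0.9, -0.5, 0.6]
grip_width: 1.0
```

Run:
```python
from h import *
from station import ctrl
c=ctrl.capture("wrist");cv2.imwrite("pics/w1.png",c["pixels"]);t=ctrl.capture("top");pickle.dump((c,t),open("c1.pkl","wb"))
cv2.imwrite("pics/tt1.png",t["pixels"])
plan()
print(np.round(c["world_from_camera"],3), proj(c,[540,-367,222]))
```

```text
t 1.45 now [ 499.  -367.9  360.1] F [0.2 0.1 0.2] w 1.001 q [-0.75  0.31  1.2  -0.    1.63  1.37]
[[-5.19000e-01 -8.22000e-01 -2.32000e-01  5.58929e+02]
 [-8.55000e-01  5.00000e-01  1.41000e-01 -4.02021e+02]
 [-0.00000e+00  2.72000e-01 -9.62000e-01  4.76666e+02]
 [ 0.00000e+00  0.00000e+00  0.00000e+00  1.00000e+00]] [247.33853538 164.30984076]
```

View pics/w1.png

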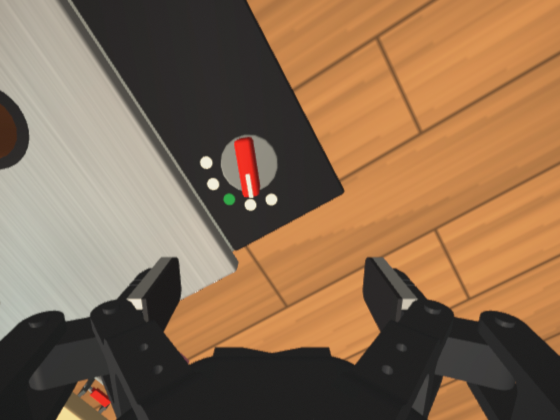

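Run:
```python
from h import *
c,t=pickle.load(open("c1.pkl","rb"))
crop(c,190,110,310,230,5,"pics/w1c.png")
im=c["pixels"].astype(int); b,g,r=im[...,0],im[...,1],im[...,2]
m=((r>110)&(g<60)&(b<60)); m[:,:190]=0;m[:110]=0;m[230:]=0
ys,xs=np.nonzero(m);print(xs.mean(),ys.mean(),cv2.minAreaRect(np.c_[xs,ys].astype(np.float32)))
print("disc",atz(c,249,162,222))
for p in [(206,162),(213,184),(229,199),(250,204.5),(271,199)]: print(atz(c,*p,218))
```

```text
246.26438188494492 163.65973072215422 ((246.8561248779297, 167.05450439453125), (59.38160705566406, 17.709171295166016), 81.34745788574219)
disc [ 540.89446605 -369.1963664   222.        ]
[ 559.3360076  -337.86613221  218.        ]
[ 540.76400115 -332.31225411  218.        ]
[ 522.62069722 -336.71506677  218.        ]
[ 508.99738024 -349.62671527  218.        ]
[ 503.71618649 -367.82751222  218.        ]
```

View pics/w1c.png

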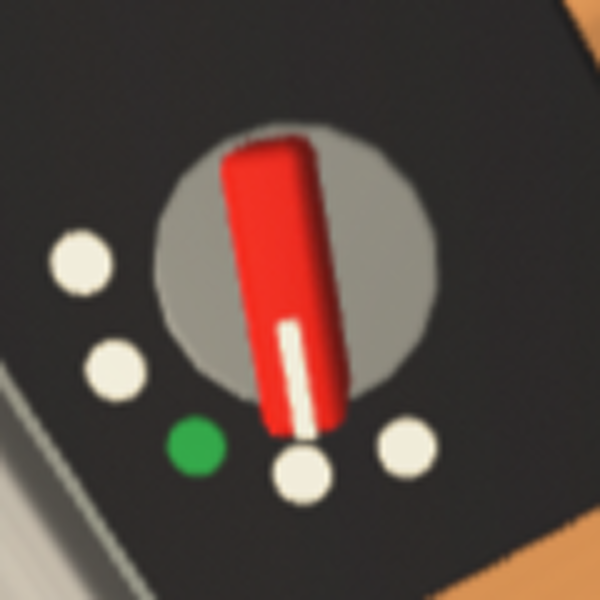

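Run:
```python
from h import *
c,t=pickle.load(open("c1.pkl","rb"))
A=atz(c,190+262/5,110+150/5,250);B=atz(c,190+304/5,110+430/5,250)
print(A,B,(A+B)/2,np.linalg.norm(A-B),np.degrees(np.arctan2(*(A-B)[1::-1])))
plan((540.7,-369,300,-31.4),(540.7,-369,252,-31.4))
```

```text
[ 558.69443321 -377.21965336  250.        ] [ 520.49286507 -360.1984456   250.        ] [ 539.59364914 -368.70904948  250.        ] 41.822019576644955 -24.015987042189046
t 1.45 now [ 499.  -367.9  360.1] F [0.2 0.1 0.2] w 1.001 q [-0.75  0.31  1.2  -0.    1.63  1.37]
(540.7, -369, 300, -31.4) -> [ 0.0362 -0.0208  0.06  ] [ 0.0007  0.0009 -0.001 ]
(540.7, -369, 252, -31.4) -> [ 0.0363 -0.0209  0.108 ] [ 0.0007  0.0009 -0.001 ]
```

Emit:
{"method": "play_rows", "body": {
  "motion": "0.018 -0.0105 0.04 0 0 -0.06 1; 0.0362 -0.0209 0.08 0 0 -0.112 0.5; 0.0362 -0.0209 0.1 0 0 -0.112 0; 0.0362 -0.0209 0.108 0 0 -0.112 -0.3; 0.0362 -0.0209 0.108 0 0 -0.112 -0.4; 0.0362 -0.0209 0.108 0 0 -0.112 -1; 0.0362 -0.0209 0.108 0 0 -0.112 -1; 0.0362 -0.0209 0.108 0 0 -0.112 -1; 0.0362 -0.0209 0.108 0 0 -0.112 -1; 0.0362 -0.0209 0.108 0 0 -0.112 -1"
}}

```text
time: 2.45
ee_pos: [541.4, -369.5, 254.1]
tcp_rot: [0.976, -0.216, 0.001, 0.002]
ft_force: [-3.6, -2.1, 6.8]
grip_width: 0.134
```

Run:
```python
from h import *
from station import ctrl
c=ctrl.capture("wrist");cv2.imwrite("pics/w2.png",c["pixels"])
plan((540.7,-369,252,-61.4))
print(ctrl.get_obs()["moment"])
```

```text
t 2.5 now [ 541.3 -369.5  254.1] F [-3.7 -2.5  5.7] w 0.14 q [-0.7   0.4   1.33 -0.    1.42  1.3 ]
(540.7, -369, 252, -61.4) -> [-0.0008 -0.0002  0.0021] [ 0.002  -0.003   0.6352]
[-0.4216605   0.59058142 -0.08562344]
```

View pics/w2.png

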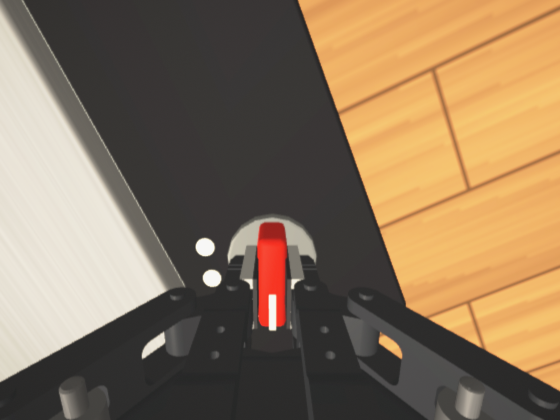

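Emit:
{"method": "play_rows", "body": {
  "motion": "0 0 -0.001 0 0 0.08 -1; 0 0 -0.001 0 0 0.16 -1; 0 0 -0.001 0 0 0.24 -1; 0 0 -0.001 0 0 0.32 -1; 0 0 -0.001 0 0 0.4 -1; 0 0 -0.001 0 0 0.48 -1; 0 0 -0.001 0 0 0.56 -1; 0 0 -0.001 0 0 0.64 -1; 0 0 -0.001 0 0 0.64 -1; 0 0 -0.001 0 0 0.64 -1"
}}

```text
time: 3.5
ee_pos: [540.7, -370.3, 254.1]
tcp_rot: [0.859, -0.513, 0.001, 0.002]
ft_force: [-3.6, -5.0, 3.7]
grip_width: 0.138
```

Run:
```python
from h import *
from station import ctrl
plan()
print(ctrl.get_obs()["moment"],R.from_quat(ctrl.get_obs()["tcp_rot"]).as_euler("zyx",degrees=True))
```

```text
t 3.5 now [ 540.7 -370.3  254.1] F [-3.6 -5.   3.7] w 0.138 q [-0.7   0.4   1.33 -0.    1.42  1.94]
[-0.78769628  0.67018603 -0.00375029] [ 6.16801118e+01 -7.36182713e-02  1.79753578e+02]
```

Now release, rise, and check.

Emit:
{"method": "play_rows", "body": {
  "motion": "0 0 0 0 0 0 0; 0 0 0 0 0 0 0; 0 0 -0.01 0 0 0 0.3; 0 0 -0.04 0 0 0 1; -0.02 0 -0.08 0 0 0 1; -0.04 0 -0.12 0 0 0 1; -0.04 0 -0.12 0 0 0 1; -0.04 0 -0.12 0 0 0 1"
}}

```text
time: 4.3
ee_pos: [523.3, -332.7, 375.6]
tcp_rot: [0.859, -0.512, 0.002, 0.0]
ft_force: [-0.3, -0.3, -0.4]
grip_width: 1.0
```

Run:
```python
from h import *
from station import ctrl
c=ctrl.capture("wrist");cv2.imwrite("pics/w3.png",c["pixels"])
plan((540,-200,380,-65),(587,184.4,300,-8),(587,184.4,300,-188),(587,184.4,155,-188))
u,v=proj(c,[540.7,-369,236]).astype(int);print(u,v)
crop(c,u-60,v-60,u+60,v+60,5,"pics/w3c.png")
```

```text
t 4.35 now [ 522.9 -332.8  373.7] F [0.8 0.4 0.2] w 0.997 q [-0.68  0.31  1.18  0.    1.66  1.97]
(540, -200, 380, -65) -> [-0.1087 -0.0782 -0.0064] [-0.0007 -0.0008  0.0589]
(587, 184.4, 300, -8) -> [-0.4247 -0.3022  0.0735] [-3.00e-04 -1.00e-03 -9.36e-01]
(587, 184.4, 300, -188) -> [-0.4247 -0.3022  0.0735] [-1.2000e-03  3.0000e-04  2.2056e+00]
(587, 184.4, 155, -188) -> [-0.4248 -0.3021  0.2185] [-1.2000e-03  3.0000e-04  2.2056e+00]
274 157
```

View pics/w3c.png

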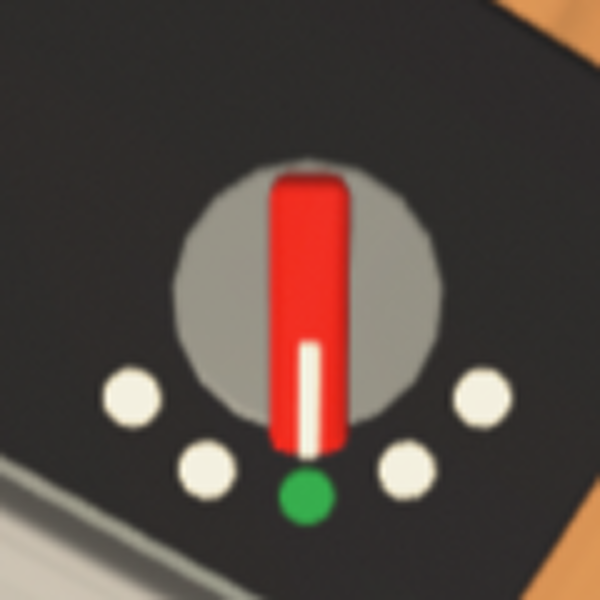

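Emit:
{"method": "play_rows", "body": {
  "motion": "-0.106 -0.0755 0 0 0 -0.15 1; -0.2124 -0.151 0 0 0 -0.3 1; -0.4247 -0.3022 0 0 0 -0.936 1; -0.4247 -0.3022 0 0 0 -0.936 1; -0.4247 -0.3022 0 0 0 -0.936 1; -0.4247 -0.3022 0 0 0 -0.936 1; -0.4247 -0.3022 0 0 0 -0.936 1; -0.4247 -0.3022 0 0 0 -0.936 1; -0.4247 -0.3022 0 0 0 -0.936 1; -0.4247 -0.3022 0.05 0 0 -0.936 1; -0.4247 -0.3022 0.0735 0 0 -0.936 1; -0.4247 -0.3022 0.0735 0 0 -0.936 1"
}}

```text
time: 5.55
ee_pos: [584.0, 187.0, 291.8]
tcp_rot: [0.998, -0.068, -0.007, 0.001]
ft_force: [-1.0, -0.2, -0.9]
grip_width: 1.003
```

Run:
```python
from h import *
from station import ctrl
c=ctrl.capture("wrist");cv2.imwrite("pics/w4.png",c["pixels"]);pickle.dump(c,open("c4.pkl","wb"))
plan((587,184.4,300,-8))
print(proj(c,[586.7,184.4,160]))
```

```text
t 5.6 now [585.  185.5 294. ] F [ 0.4 -0.1  0.8] w 1.002 q [0.19 0.32 1.34 0.   1.49 1.9 ]
(587, 184.4, 300, -8) -> [ 0.0021  0.0008 -0.006 ] [0.0033 0.0104 0.0024]
[274.5808829  200.87796007]
```

View pics/w4.png

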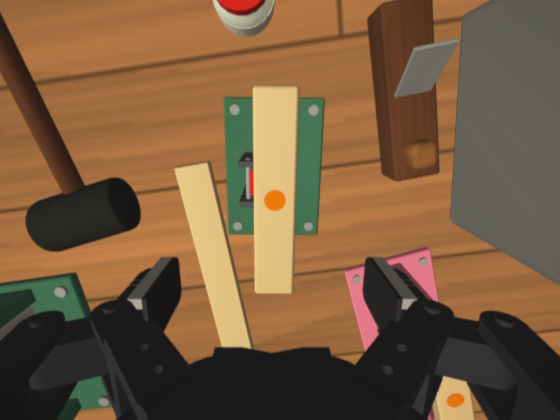

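Run:
```python
from h import *
plan((586.8,184.4,230,-8),(586.8,184.4,157,-8))
```

```text
t 5.6 now [585.  185.5 294. ] F [ 0.4 -0.1  0.8] w 1.002 q [0.19 0.32 1.34 0.   1.49 1.9 ]
(586.8, 184.4, 230, -8) -> [0.0026 0.0006 0.064 ] [0.0033 0.0104 0.0024]
(586.8, 184.4, 157, -8) -> [0.0034 0.0004 0.137 ] [0.0033 0.0104 0.0024]
```

Emit:
{"method": "play_rows", "body": {
  "motion": "0 0 0.03 0 0 0 1; 0 0 0.06 0 0 0 1; 0 0 0.09 0 0 0 1; 0 0 0.11 0 0 0 1; 0 0 0.11 0 0 0 1; 0 0 0.11 0 0 0 1; 0 0 0.11 0 0 0 1"
}}

```text
time: 6.3
ee_pos: [588.5, 183.6, 191.8]
tcp_rot: [0.998, -0.07, 0.002, -0.0]
ft_force: [0.5, 0.6, -0.6]
grip_width: 1.0
```

Run:
```python
from h import *
plan((586.8,184.4,157,-8))
```

```text
t 6.3 now [588.5 183.6 191.8] F [ 0.5  0.6 -0.6] w 1.0 q [ 0.19  0.38  1.52 -0.    1.24  1.9 ]
(586.8, 184.4, 157, -8) -> [-0.0019 -0.0005  0.0348] [-0.0009 -0.0035 -0.0013]
```

Emit:
{"method": "play_rows", "body": {
  "motion": "0 0 0.017 0 0 0 1; 0 0 0.033 0 0 0 1; 0 0 0.034 0 0 0 0.6; 0 0 0.034 0 0 0 0.3; 0 0 0.034 0 0 0 0; 0 0 0.034 0 0 0 -0.3; 0 0 0.034 0 0 0 -1; 0 0 0.034 0 0 0 -1; 0 0 0.034 0 0 0 -1; 0 0 0.034 0 0 0 -1"
}}

```text
time: 7.3
ee_pos: [587.9, 183.8, 157.5]
tcp_rot: [0.998, -0.07, 0.001, 0.0]
ft_force: [-0.7, -1.3, 6.5]
grip_width: 0.415
```

Run:
```python
from h import *
from station import ctrl
c=ctrl.capture("side");crop(c,200,140,360,260,5,"pics/s5.png")
plan()
```

```text
t 7.35 now [587.9 183.8 157.5] F [-1.2 -1.5  6.4] w 0.409 q [ 0.19  0.4   1.57 -0.    1.17  1.9 ]
```

View pics/s5.png

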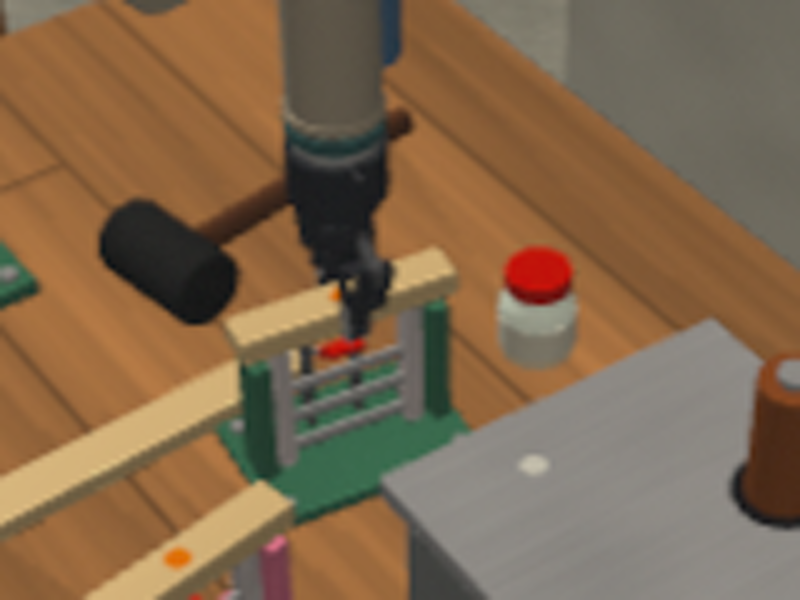

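Emit:
{"method": "play_rows", "body": {
  "motion": "0 0 -0.008 0 0 0 -1; 0 0 -0.016 0 0 0 -1; 0 0 -0.024 0 0 0 -1; 0 0 -0.032 0 0 0 -1; 0 0 -0.04 0 0 0 -1; 0 0 -0.048 0 0 0 -1; 0 0 -0.056 0 0 0 -1; 0 0 -0.064 0 0 0 -1; 0 0 -0.07 0 0 0 -1; 0 0 -0.075 0 0 0 -1; 0 0 -0.075 0 0 0 -1; 0 0 -0.075 0 0 0 -1"
}}

```text
time: 8.55
ee_pos: [587.8, 183.8, 231.1]
tcp_rot: [0.998, -0.07, 0.001, 0.0]
ft_force: [5.3, -2.2, -5.3]
grip_width: 0.403
```

Run:
```python
from h import *
from station import ctrl
c=ctrl.capture("side");crop(c,200,120,360,240,5,"pics/s6.png")
plan()
```

```text
t 8.6 now [587.8 183.8 231. ] F [ 5.6 -1.3 -6.1] w 0.409 q [ 0.19  0.35  1.46 -0.    1.33  1.9 ]
```

View pics/s6.png

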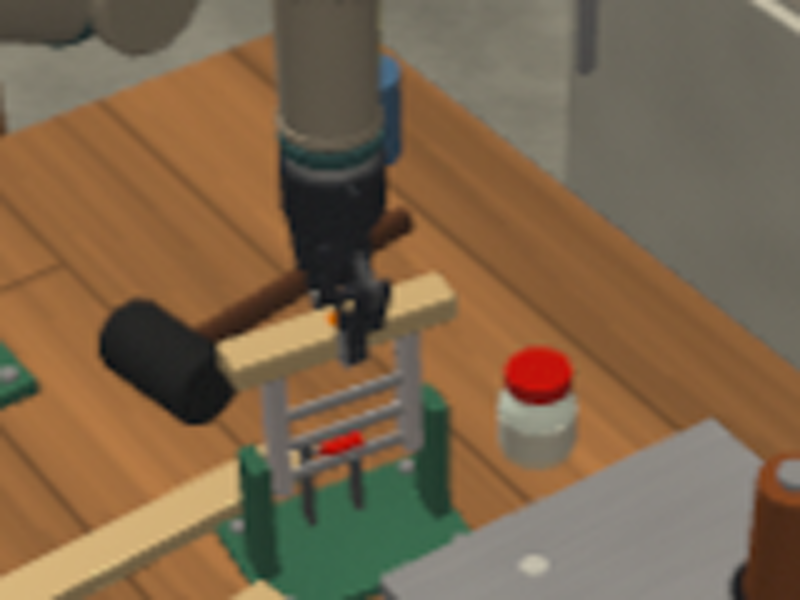

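Emit:
{"method": "play_rows", "body": {
  "motion": "0 0 0.003 0 0 0 -1; 0 0 0.006 0 0 0 -1; 0 0 0.009 0 0 0 -1; 0 0 0.012 0 0 0 -1; 0 0 0.014 0 0 0 -1; 0 0 0.0155 0 0 0 -1; 0 0 0.0155 0 0 0 -1; 0 0 0.0155 0 0 0 -1"
}}

```text
time: 9.4
ee_pos: [587.8, 183.8, 217.2]
tcp_rot: [0.998, -0.07, 0.002, 0.0]
ft_force: [3.4, -3.4, 6.0]
grip_width: 0.408
```

Emit:
{"method": "play_rows", "body": {
  "motion": "0 0 0 0 0 0 -0.1; 0 0 0 0 0 0 0.3; 0 0 0 0 0 0 1; 0 0 0 0 0 0 1; 0 0 0 0 0 0 1; 0 0 0 0 0 0 1"
}}

```text
time: 10.0
ee_pos: [586.9, 184.2, 215.1]
tcp_rot: [0.998, -0.07, -0.0, -0.0]
ft_force: [-0.1, 0.4, -0.3]
grip_width: 1.002
```

Emit:
{"method": "play_rows", "body": {
  "motion": "0 0 -0.03 0 0 0 1; 0 0 -0.06 0 0 0 1; 0 0 -0.09 0 0 0 1; 0 0 -0.12 0 0 0 1; 0 0 -0.12 0 0 0 1; 0 0 -0.12 0 0 0 1"
}}

```text
time: 10.6
ee_pos: [587.2, 184.1, 335.8]
tcp_rot: [0.998, -0.07, 0.001, -0.0]
ft_force: [-1.3, 0.5, -0.5]
grip_width: 0.998
```

Run:
```python
from h import *
from station import ctrl
c=ctrl.capture("side");crop(c,200,120,360,240,5,"pics/s7.png")
t=ctrl.capture("top");w=ctrl.capture("wrist")
cv2.imwrite("pics/w7.png",w["pixels"])
pickle.dump((c,t,w),open("c7.pkl","wb"))
# orange spots
for n,cam in (("side",c),("wrist",w)):
    im=cam["pixels"].astype(int); m=(im[...,2]>200)&(abs(im[...,1]-105)<45)&(im[...,0]<50)
    k,l,s,ce=cv2.connectedComponentsWithStats(m.astype(np.uint8)); print(n,[(s[i,4],np.round(ce[i],1).tolist()) for i in range(1,k) if s[i,4]>6])
    print(proj(cam,[586.8,184.4,220]),proj(cam,[586.8,184.4,210]))
plan((379,279,300,2.5))
```

```text
side [(np.int32(13), [164.0, 158.2]), (np.int32(8), [267.5, 186.5]), (np.int32(12), [234.8, 251.1])]
[267.29424468 186.37828884] [267.39342282 188.46776621]
wrist [(np.int32(358), [271.4, 211.1])]
[271.64038179 211.87763889] [271.63237259 208.38293711]
t 10.75 now [586.4 184.  333.6] F [-0.2  1.  -0.5] w 0.997 q [ 0.19  0.31  1.27 -0.    1.57  1.9 ]
(379, 279, 300, 2.5) -> [-0.2186 -0.0652  0.0342] [ 0.0008  0.003  -0.1838]
```

View pics/s7.png

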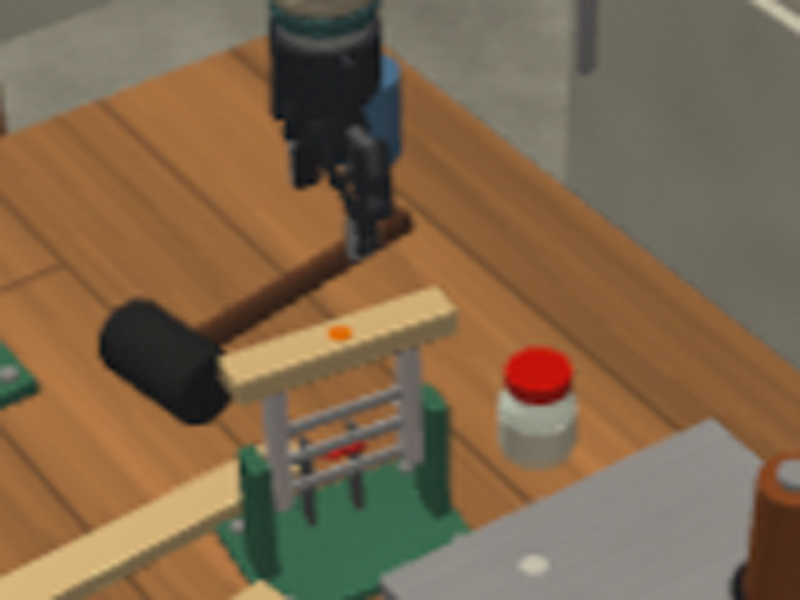

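View pics/w7.png

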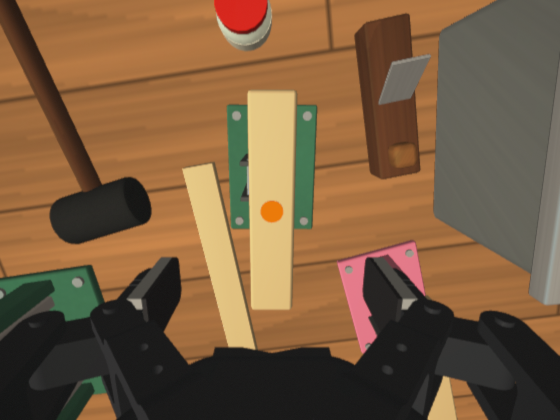

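Emit:
{"method": "play_rows", "body": {
  "motion": "-0.04 -0.012 0 0 0 -0.03 1; -0.08 -0.024 0 0 0 -0.06 1; -0.12 -0.036 0.01 0 0 -0.1 1; -0.16 -0.048 0.02 0 0 -0.14 1; -0.2 -0.06 0.034 0 0 -0.18 1; -0.2186 -0.0652 0.06 0 0 -0.184 1; -0.2186 -0.0652 0.1 0 0 -0.184 1; -0.2186 -0.0652 0.14 0 0 -0.184 1; -0.2186 -0.0652 0.154 0 0 -0.184 1; -0.2186 -0.0652 0.154 0 0 -0.184 1; -0.2186 -0.0652 0.154 0 0 -0.184 1; -0.2186 -0.0652 0.154 0 0 -0.184 1"
}}

```text
time: 11.95
ee_pos: [380.5, 279.5, 182.2]
tcp_rot: [1.0, 0.022, 0.001, -0.0]
ft_force: [0.6, 0.3, -0.3]
grip_width: 0.999
```

Run:
```python
from h import *
from station import ctrl
w=ctrl.capture("wrist");t=ctrl.capture("top")
cv2.imwrite("pics/w8.png",w["pixels"])
pickle.dump((t,w),open("c8.pkl","wb"))
plan((379,279,60,2.4),(379,279,28,2.4))
e=np.array([np.cos(np.radians(2.4)),np.sin(np.radians(2.4))]);n=np.array([-e[1],e[0]])
for s in (0,60,120,228):
  for k in (22.5,-22.5): print(s,k,np.round(proj(w,[*(np.array([379,279.2])+e*s+n*k),18]),1))
```

```text
t 12.05 now [380.5 279.5 182.4] F [ 0.3 -0.5 -0.4] w 1.0 q [ 0.49  0.18  1.83 -0.    1.13  2.01]
(379, 279, 60, 2.4) -> [-0.0018  0.0006  0.1224] [-0.001  -0.0022  0.0017]
(379, 279, 28, 2.4) -> [-0.0019  0.0006  0.1544] [-0.001  -0.0022  0.0017]
0 22.5 [248.8 199.4]
0 -22.5 [296.5 199.5]
60 22.5 [247.6 133.9]
60 -22.5 [298.2 134.1]
120 22.5 [246.3  60.3]
120 -22.5 [300.   60.4]
228 22.5 [243.4 -98.3]
228 -22.5 [303.9 -98.2]
```

View pics/w8.png

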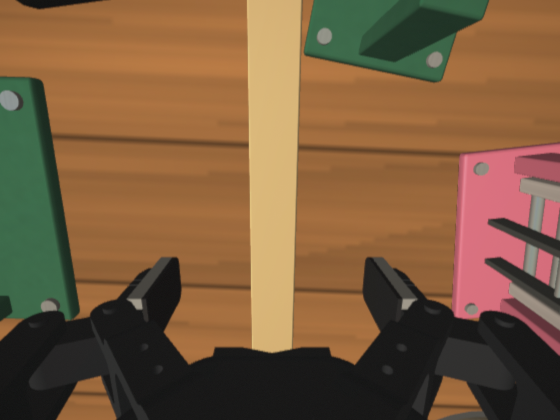

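Emit:
{"method": "play_rows", "body": {
  "motion": "-0.002 0 0.04 0 0 0 1; -0.002 0 0.08 0 0 0 1; -0.002 0 0.11 0 0 0 1; -0.002 0 0.13 0 0 0 1; -0.002 0 0.145 0 0 0 1; -0.002 0 0.152 0 0 0 1; -0.002 0 0.152 0 0 0 1; -0.002 0 0.152 0 0 0 1"
}}

```text
time: 12.85
ee_pos: [378.5, 279.5, 30.1]
tcp_rot: [1.0, 0.022, 0.001, -0.0]
ft_force: [-0.2, -0.3, 0.2]
grip_width: 1.003
```

Run:
```python
from h import *
plan((379,279,28,2.4))
```

```text
t 12.85 now [378.5 279.5  30.1] F [-0.2 -0.3  0.2] w 1.003 q [ 0.49  0.37  2.04 -0.    0.73  2.02]
(379, 279, 28, 2.4) -> [0.0005 0.0005 0.0021] [-0.0007 -0.0016  0.0019]
```

Emit:
{"method": "play_rows", "body": {
  "motion": "0 0 0.003 0 0 0 1; 0 0 0.003 0 0 0 0.4; 0 0 0.003 0 0 0 0; 0 0 0.003 0 0 0 -1; 0 0 0.003 0 0 0 -1; 0 0 0.003 0 0 0 -1; 0 0 0.003 0 0 0 -1; 0 0 0.003 0 0 0 -1"
}}

```text
time: 13.65
ee_pos: [378.0, 279.2, 26.9]
tcp_rot: [1.0, 0.022, 0.0, -0.0]
ft_force: [-0.3, -0.2, 4.9]
grip_width: 0.508
```

Emit:
{"method": "play_rows", "body": {
  "motion": "0 0 -0.01 0 0 0 -1; 0 0 -0.025 0 0 0 -1; 0 0 -0.04 0 0 0 -1; 0 0 -0.06 0 0 0 -1; 0 0 -0.06 0 0 0 -1; 0 0 -0.06 0 0 0 -1"
}}

```text
time: 14.25
ee_pos: [377.6, 279.1, 86.4]
tcp_rot: [1.0, 0.022, 0.0, -0.0]
ft_force: [-0.5, 0.0, -2.5]
grip_width: 0.51
```

Run:
```python
from h import *
from station import ctrl
c=ctrl.capture("side");cv2.imwrite("pics/s9.png",c["pixels"]);w=ctrl.capture("wrist");cv2.imwrite("pics/w9.png",w["pixels"])
plan((379,279,310,2.4))
print(ctrl.get_obs()["moment"])
```

```text
t 14.35 now [376.9 278.6  85.5] F [-0.1 -0.1 -2.1] w 0.509 q [ 0.49  0.29  1.98 -0.    0.88  2.02]
(379, 279, 310, 2.4) -> [ 1.700e-03 -1.000e-04 -2.245e-01] [0.0009 0.0017 0.0019]
[-0.0143568   0.0088275   0.00851758]
```

View pics/s9.png

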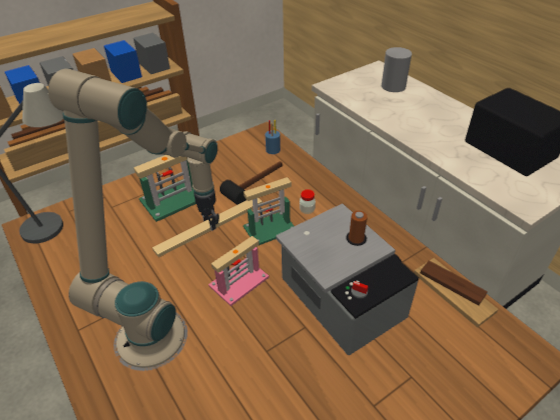

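View pics/w9.png

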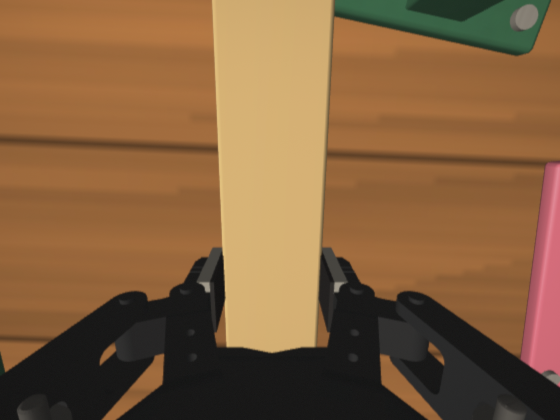

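Emit:
{"method": "play_rows", "body": {
  "motion": "0 0 -0.02 0 0 0 -1; 0 0 -0.05 0 0 0 -1; 0 0 -0.08 0 0 0 -1; 0 0 -0.11 0 0 0 -1; 0 0 -0.14 0 0 0 -1; 0 0 -0.17 0 0 0 -1; 0 0 -0.2 0 0 0 -1; 0 0 -0.22 0 0 0 -1; 0 0 -0.23 0 0 0 -1; 0 0 -0.23 0 0 0 -1; 0 0 -0.23 0 0 0 -1"
}}

```text
time: 15.45
ee_pos: [377.1, 278.8, 314.7]
tcp_rot: [1.0, 0.022, -0.001, 0.001]
ft_force: [-0.9, -0.2, -2.5]
grip_width: 0.514
```

Run:
```python
from h import *
plan((430,255,318,45),(480,230,318,84),(572,48,318,84))
```

```text
t 15.45 now [377.1 278.8 314.7] F [-0.9 -0.2 -2.5] w 0.514 q [ 0.49  0.09  1.6  -0.    1.45  2.02]
(430, 255, 318, 45) -> [ 0.0518  0.0261 -0.0034] [ 3.000e-04  3.100e-03 -7.416e-01]
(480, 230, 318, 84) -> [ 0.1006  0.0532 -0.0035] [-8.0000e-04  3.2000e-03 -1.4223e+00]
(572, 48, 318, 84) -> [ 0.1846  0.2391 -0.0035] [-8.0000e-04  3.2000e-03 -1.4223e+00]
```

Emit:
{"method": "play_rows", "body": {
  "motion": "0.003 0.0015 0 0 0 -0.04 -1; 0.01 0.005 0 0 0 -0.13 -1; 0.018 0.009 0 0 0 -0.24 -1; 0.026 0.013 0 0 0 -0.36 -1; 0.034 0.017 0 0 0 -0.48 -1; 0.042 0.021 0 0 0 -0.6 -1; 0.05 0.026 0 0 0 -0.72 -1; 0.06 0.031 0 0 0 -0.84 -1; 0.07 0.036 0 0 0 -0.96 -1; 0.08 0.042 0 0 0 -1.08 -1; 0.09 0.048 0 0 0 -1.18 -1; 0.096 0.051 0 0 0 -1.25 -1"
}}

```text
time: 16.65
ee_pos: [475.9, 231.6, 313.9]
tcp_rot: [0.797, 0.604, -0.002, -0.0]
ft_force: [-0.3, 0.0, -1.8]
grip_width: 0.51
```

Run:
```python
from h import *
plan((480,230,316,84),(572,48,316,84))
```

```text
t 16.65 now [475.9 231.6 313.9] F [-0.3  0.  -1.8] w 0.51 q [ 0.32  0.18  1.49 -0.    1.47  0.6 ]
(480, 230, 316, 84) -> [-0.0004  0.0044 -0.0021] [-0.0032  0.0024 -0.1695]
(572, 48, 316, 84) -> [-0.1507  0.1422 -0.0021] [-0.0032  0.0024 -0.1695]
```

Emit:
{"method": "play_rows", "body": {
  "motion": "0 0.004 0 0 0 -0.05 -1; -0.006 0.01 0 0 0 -0.1 -1; -0.022 0.024 0 0 0 -0.15 -1; -0.04 0.04 0 0 0 -0.17 -1; -0.058 0.058 0 0 0 -0.17 -1; -0.076 0.074 0 0 0 -0.17 -1; -0.094 0.09 0 0 0 -0.17 -1; -0.112 0.107 0 0 0 -0.17 -1; -0.13 0.123 0 0 0 -0.17 -1; -0.143 0.135 0 0 0 -0.17 -1; -0.1507 0.1422 0 0 0 -0.17 -1; -0.1507 0.1422 0 0 0 -0.17 -1"
}}

```text
time: 17.85
ee_pos: [571.7, 47.6, 315.2]
tcp_rot: [0.744, 0.668, -0.001, -0.001]
ft_force: [-0.1, -0.1, -2.5]
grip_width: 0.51
```

Emit:
{"method": "play_rows", "body": {
  "motion": "0 0 0 0 0 0 -1; 0 0 0 0 0 0 -1; 0 0 0 0 0 0 -1"
}}

```text
time: 18.15
ee_pos: [571.0, 49.4, 316.5]
tcp_rot: [0.744, 0.669, 0.0, -0.0]
ft_force: [-0.3, 0.2, -2.4]
grip_width: 0.508
```

Run:
```python
from h import *
from station import ctrl
c=ctrl.capture("side");cv2.imwrite("pics/s10.png",c["pixels"]);w=ctrl.capture("top");cv2.imwrite("pics/t10.png",w["pixels"])
plan((572,48,260,84),(572,48,247,84))
```

```text
t 18.25 now [571.2  49.2 316.5] F [-0.2 -1.  -2.1] w 0.515 q [-0.04  0.25  1.4   0.    1.5   0.07]
(572, 48, 260, 84) -> [-0.0011  0.0009  0.0565] [ 0.0004 -0.0001 -0.0013]
(572, 48, 247, 84) -> [-0.0011  0.0009  0.0695] [ 0.0004 -0.0001 -0.0013]
```

View pics/s10.png

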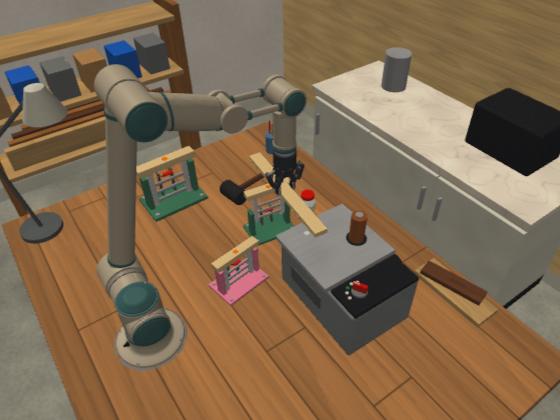

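View pics/t10.png

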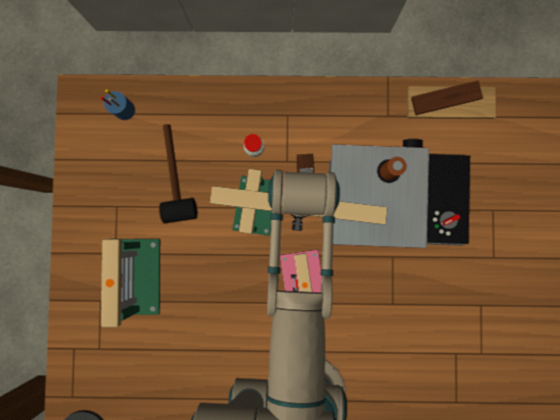

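Emit:
{"method": "play_rows", "body": {
  "motion": "-0.001 0.001 0.01 0 0 0 -1; -0.001 0.001 0.025 0 0 0 -1; -0.001 0.001 0.04 0 0 0 -1; -0.001 0.001 0.052 0 0 0 -1; -0.001 0.001 0.06 0 0 0 -1; -0.001 0.001 0.064 0 0 0 -1; -0.001 0.001 0.064 0 0 0 -1; -0.001 0.001 0.064 0 0 0 -1; -0.001 0.001 0.064 0 0 0 -1"
}}

```text
time: 19.15
ee_pos: [572.8, 47.4, 253.0]
tcp_rot: [0.744, 0.668, 0.001, 0.001]
ft_force: [-0.2, 0.6, -2.0]
grip_width: 0.502
```

Run:
```python
from h import *
from station import ctrl
plan((572,48,247.5,84)); print(ctrl.get_obs()["moment"])
c=ctrl.capture("side");crop(c,230,140,390,260,5,"pics/s11.png")
```

```text
t 19.15 now [572.8  47.4 253. ] F [-0.2  0.6 -2. ] w 0.502 q [-0.04  0.28  1.51 -0.    1.35  0.07]
(572, 48, 247.5, 84) -> [ 0.0005 -0.0008  0.0055] [ 0.0016 -0.     -0.0022]
[ 0.03570495 -0.01529574  0.05671704]
```

View pics/s11.png

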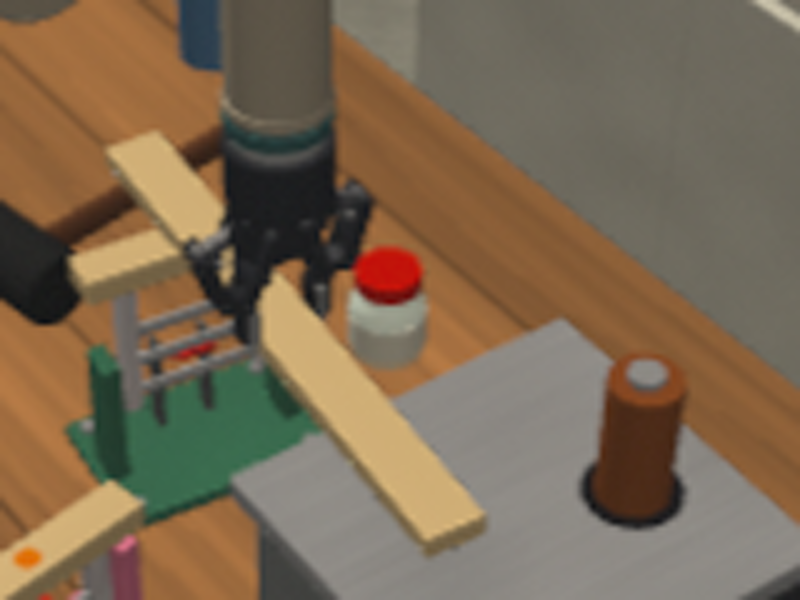

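Emit:
{"method": "play_rows", "body": {
  "motion": "0 0 0.002 0 0 0 -1; 0 0 0.004 0 0 0 -1; 0 0 0.005 0 0 0 -1; 0 0 0.005 0 0 0 -1; 0 0 0.005 0 0 0 -1"
}}

```text
time: 19.7
ee_pos: [572.3, 47.4, 247.2]
tcp_rot: [0.744, 0.668, -0.0, 0.0]
ft_force: [-0.5, 0.1, -2.1]
grip_width: 0.508
```

Not yet in contact; a bit lower.

Emit:
{"method": "play_rows", "body": {
  "motion": "0 0 0.001 0 0 0 -1; 0 0 0.002 0 0 0 -1; 0 0 0.002 0 0 0 -1; 0 0 0.002 0 0 0 -1"
}}

```text
time: 20.1
ee_pos: [572.4, 47.4, 246.8]
tcp_rot: [0.744, 0.668, 0.001, 0.001]
ft_force: [-2.0, 0.4, 6.1]
grip_width: 0.508
```

Emit:
{"method": "play_rows", "body": {
  "motion": "0 0 0 0 0 0 0.1; 0 0 0 0 0 0 0.4; 0 0 0 0 0 0 1; 0 0 0 0 0 0 1; 0 0 0 0 0 0 1; 0 0 -0.02 0 0 0 1; 0 0 -0.05 0 0 0 1; 0 0 -0.09 0 0 0 1; 0 0 -0.13 0 0 0 1; 0 0 -0.13 0 0 0 1; 0 0 -0.13 0 0 0 1"
}}

```text
time: 21.2
ee_pos: [572.7, 47.4, 376.2]
tcp_rot: [0.744, 0.668, 0.001, 0.001]
ft_force: [-0.7, -0.2, 0.5]
grip_width: 1.004
```

Run:
```python
from h import *
from station import ctrl
plan((330,-200,400,60))
c=ctrl.capture("side");crop(c,200,120,400,270,4,"pics/s12.png")
```

```text
t 21.2 now [572.7  47.4 376.2] F [-0.7 -0.2  0.5] w 1.004 q [-0.04  0.23  1.27 -0.    1.63  0.07]
(330, -200, 400, 60) -> [-0.2719 -0.2148 -0.0243] [ 0.0024 -0.0006  0.4166]
```

View pics/s12.png

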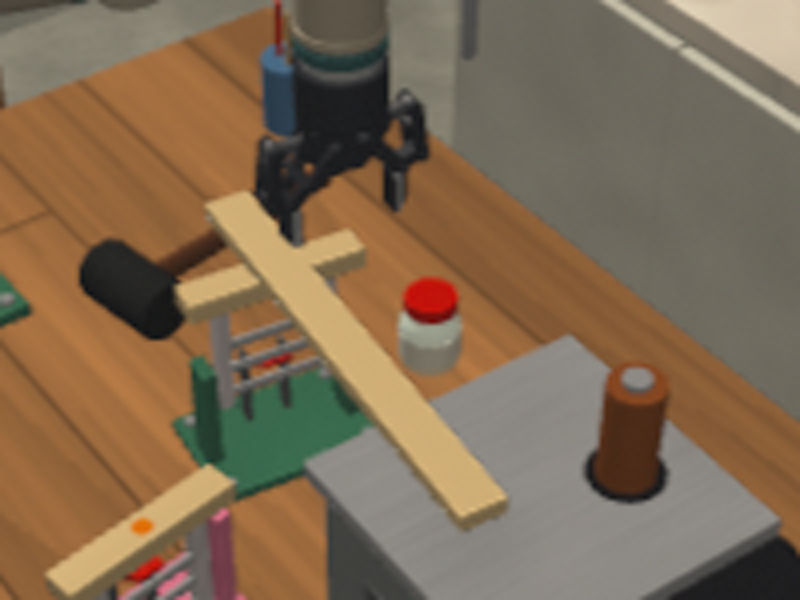

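Placed. Back the arm off toward the robot for a clear top view.

Emit:
{"method": "play_rows", "body": {
  "motion": "-0.03 -0.025 -0.02 0 0 0.03 1; -0.06 -0.05 -0.024 0 0 0.08 1; -0.1 -0.08 -0.024 0 0 0.14 1; -0.14 -0.11 -0.024 0 0 0.2 1; -0.18 -0.14 -0.024 0 0 0.27 1; -0.22 -0.175 -0.024 0 0 0.34 1; -0.25 -0.2 -0.024 0 0 0.4 1; -0.272 -0.215 -0.024 0 0 0.416 1; -0.272 -0.215 -0.024 0 0 0.416 1; -0.272 -0.215 -0.024 0 0 0.416 1; -0.272 -0.215 -0.024 0 0 0.416 1"
}}

```text
time: 22.35
ee_pos: [329.9, -199.4, 398.5]
tcp_rot: [0.866, 0.501, 0.0, -0.001]
ft_force: [0.7, -0.1, 0.1]
grip_width: 1.003
```

Run:
```python
from h import *
from station import ctrl
plan()
t=ctrl.capture("top");c=ctrl.capture("side");pickle.dump((t,c),open("c13.pkl","wb"))
cv2.imwrite("pics/t13.png",t["pixels"]);crop(t,190,120,480,270,2.7,"pics/t13c.png")
for p in [(586.8,184.4,238),(557.9,-89,238)]: print((proj(t,p)-[190,120])*2.7)
```

```text
t 22.35 now [ 329.9 -199.4  398.5] F [ 0.7 -0.1  0.1] w 1.003 q [-0.73 -0.07  1.56  0.    1.65 -0.2 ]
[160.37973049 216.96208125]
[428.49928547 247.86275838]
```

View pics/t13c.png

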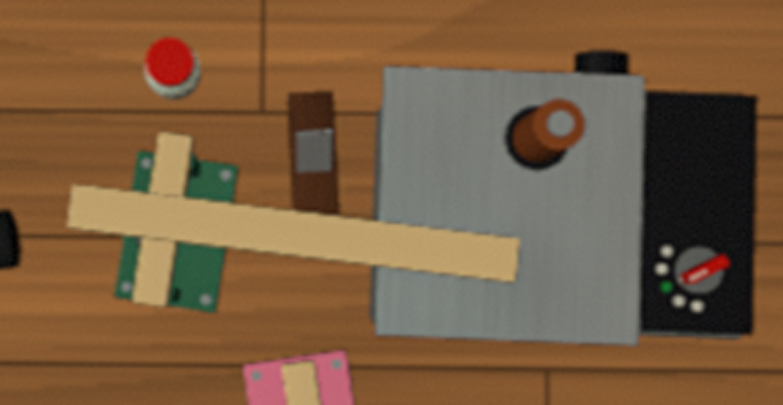

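Run:
```python
from station import ctrl
print(ctrl.close_job())
```

```text
the job is handed in; nothing more can be done
None
```

The job is done and handed in at 22.5 s of the 72 s allowed; the hand-in reported no verdict.

- **Knob:** I turned it from the second notch to the green dot. The close-up after release showed the pointer straight on the green dot.
- **Bar:** I used the small green stand and left the large green and pink ones alone. I lifted its bar about 73 mm and lowered it onto the pawl at about 60 mm. Afterwards the orange spot was within about 1 pixel (roughly 2–3 mm) of its predicted place at 220 mm height, in both the side and wrist views.
- **Board:** I laid it across the table and the bar and backed the arm off. In the last top view, its centre line passes over the computed positions of both spots. It looked flat in the side view, but I did not measure its tilt.
- **Bystanders:** the jar and plane looked unmoved in the last top view. The mallet was mostly outside that crop, but it looked unmoved in the earlier views. The arm touched nothing at the end.

One reading disagreed at the start. The knob's bar measured about 7° short of the second dot, but after the turn it lined up with the green dot.

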